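Slide the board under the clamp bridge and set the thumbscrew

ROBOT

A 6-joint arm with a two-finger parallel gripper is mounted at the origin on a cart in front of the work surface, level with it; the furniture and walls round the work are solid. World frame = base frame: x ahead of the robot, y to its left, z up, the work surface at z = 0. Lengths are in mm, angles in rad, forces in N, time in s.
With the tool pointing down it reaches from about 325 to 1000 mm from the base axis. Payload 5.1 kg.
Tool frame: the origin (TCP) lies on the front face of the gripper's body, between the roots of the fingers; the fingertips stand 73 mm ahead of it and the grasp point (between the pads) lies 54 mm ahead of it (arm.tcp_to_tips is the distance from the TCP to the fingertips, in mm); z points along the fingers, y is the line along which they close (so a half turn about z gives the same grasp; the last joint's range is limited). The gripper opens to 85 mm and grips with 20 to 120 N. Pads are 22 mm wide; open, the fingers measure 114 mm over their backs; the gripper's body (76 mm by 85 mm) begins 54 mm behind the grasp point. The pads swing forward as they close: fully open they stand 13 mm farther back than shut.
Start: joints at [-1.386, 0.124, 1.65, -0, 1.367, -0.083], TCP at [171.964, -626.828, 303.922] pointing down, gripper open.
Joint ranges: [-2.61, 2.61], [-1.02, 2.33], [0.03, 2.71], [-1.35, 4.49], [0.32, 2.68], [-2.91, 2.91]. Speed limits (rad/s): [2.57, 2.57, 3.14, 3.14, 3.14, 3.14].

INTERFACE

Orientations are given as a rotation vector (axis times angle).
In Python, from rig import arm, vision gives the robot as it stands. The module is installed in compiled form; this text tells all that it offers.
- The arm moves only by the tool apply_moves, never from a script. Its argument "increments" is one flat list of numbers, 5 for each row, row after row: the opening, from -1 (shut) to 1 (fully open), so that 0 is half open, then the shift along the tool's x, y, z as a fraction of full scale, then the turn about the tool's z as a fraction of full scale. A call has exactly 5 rows; each row is the pose to reach, as a shift and turn from the pose commanded when the call began, along the tool's axes at that moment; what a row does not reach only later rows make up. Full scale, the value 1, is 300 mm for a shift and 30 degrees for a turn. A row lasts 1/12 s, in which the tool goes at most 41.7 mm and 7.16 degrees, less where a joint would pass 70% of its speed; a pose out of reach is approached as far as the arm can. A call with a number of a shift or a turn outside -1 to 1 is refused whole. A call with a gripper value outside its range is refused whole. The fingers move at their own pace and stop on an object; the grip force is fixed at half the most. Time passes only in rows, so rows that repeat a pose let the fingers close, or fill a call up. It gives the time, the measured TCP pose, the force, the opening and the grip force at its end, in the units of the state.
- arm.get_obs(): the state, without advancing time (a new reading comes with each control period).
- vision.camera(name): name is "scene" or "side" or "wrist"; returns the picture (420x560x3 uint8, blue, green, red); there is no depth.
- vision.camera_info(name): a dict with "K" (3x3 intrinsics, pixels), "R" (3x3) and "t" (3): a world point X has camera coordinates R X + t; the wrist camera has in their place "tool_from_camera" (4x4, takes a point from camera to tool coordinates, whose origin is the TCP and whose axes are the flange's). Camera axes: x right, y down, z forward; pixel columns grow to the right and rows downward; lengths in mm; the calibration is good to about 2 mm. A picture is of the moment at which its call begins: read the wrist's pose just before it. camera_info takes no time and is no camera call.
- arm.sign_off(): hands the job in; it is judged then, once.
The state is a dict: "clock": time; "qpos": joint angles; "joint_vel": joint speeds; "joint_torque": joint torques, N m; "ee_pos": TCP position; "tcp_rot": TCP orientation; "wrist_force": force on the tool from outside, world axes, zero at the start; "moment": the same for the moment, N m; "gripper_width": finger opening in mm; "gripper_force": force on a finger pad.
Only numpy, scipy, OpenCV 4.12 (cv2) and the standard library are available. Lean on these libraries where they do the work, as an engineer would, in place of code of your own. Each camera call takes 0.05 s, during which the arm holds its last target. There are 200 camera calls.

TASK

On the board clamp, push the black carrier with the circuit board by its orange handle under the blue bridge until it is fully home against the end stop. Then turn the brass thumbscrew on the bridge clockwise until it seats, back it off a quarter turn, and finish while still gripping the screw there, holding it still so that it can be locked. Leave the solder spool, the green tin and the screwdriver alone.

Things in the scene. Friction and masses are not known exactly. Their poses are not given: they have to be found in the camera images.
- clamp: Board clamp fixed to the desk: dark steel base 90 x 320 mm, two aluminium guides (tops 24 mm above the desk), blue bridge. Origin on the desk under the screw axis. y runs along the guides: base from -205 to +115 mm; home is towards +y. x runs along the bridge (90 mm long, 24 wide, underside 38 mm, top 52 mm above the desk; brass collar on it 22 mm across, to 58 mm).
- carrier_handle (a point): Orange upright handle of the carrier: 20 mm wide (clamp x), 14 mm thick (clamp y), up to 75 mm above the desk (foot 30 x 26 mm up to 26 mm). This point is on its centre line, 55 mm above the desk. It slides only along the clamp's y; home, it lies 85 mm on the -y side of the screw axis.
- carrier (a joint): Travel of the carrier along the clamp's +y in m: 0 fully out, 0.100 fully home against the stop. It needs about 2 N to move and stays where it is left.
- thumb_wing (a point): Brass wing of the thumbscrew: flat upright bar 44 mm long (its x), 10 mm thick (its y), 22 mm high (z), to be pinched across its thickness. This point is its centre, on the vertical screw axis, 81 mm above the desk (bar from 70 to 92 mm). It turns but does not rise or sink; a press foot under the bridge goes down instead.
- thumbscrew (a joint): Angle of the thumbscrew in rad, growing clockwise seen from above: 0 undone, 2.80 seated (a firm stop; the wing then lies along the clamp's y). A quarter turn back from the seat is 1.23 (wing along the clamp's x, parallel to the bridge). About 0.06 N m turns it; it stays where it is left.
- solder_spool: Bystander: black spool with pale wire, 52 mm across, 35 mm high, standing near the -y end of the clamp. Origin at the centre of its underside.
- driver_blue: Bystander: blue screwdriver lying flat, 20 x 170 x 17 mm (long along its y). Origin at the centre of the underside.
- green_tin: Bystander: green tin with a white lid, 64 mm across, 93 mm high, standing beside the +y end of the clamp. Origin at the centre of its underside.

How it is judged (in metres and radians):
On the way, in this order (a step that is already met when the one before it is completed fails the run):
1. the carrier is fully home (within 4 mm of the stop) and the screw is not yet seated (value of joint carrier above 0.096 m and value of joint thumbscrew below 2.6 rad), for 0.2 s.
2. the thumbscrew is seated (within 0.06 rad of its stop) with the carrier home (value of joint thumbscrew above 2.74 rad and value of joint carrier above 0.096 m), for 0.1 s.
At the end, for the whole second after the job is handed in: The thumbscrew stands a quarter turn back from its seat (joint 1.23, within 0.22 rad), at rest, the fingers still gripping its wing with more than 2 N, and the carrier is fully home (within 4 mm of the stop) (value of joint thumbscrew between 1.01 and 1.45 rad and velocity of joint thumbscrew between -0.1 and 0.1 rad/s and contact force between the fingers and thumbscrew above 2 N and value of joint carrier above 0.096 m); the arm keeps its last pose, push and grip.
It fails at once if the solder spool, the green tin or the screwdriver is moved more than 20 mm (distance of any of solder_spool, green_tin, driver_blue from where it was at the start of the episode above 0.02 m).
It also fails if it takes over 45 s, if anything falls off the work surface, if the arm or the gripper's body presses on something with over 40 N, if the wrist force passes 120 N, or if a joint passes its speed limit or range.

## Working session

There is one attempt and no reset: what is moved stays moved. The work goes in short steps, Python scripts to look and compute and a tool call to move; the robot and the scene stay as the last step left them, time stands still between calls to the robot, and variables do not carry over. Pictures are saved under pics/ and viewed, at most 13 in all, crops included, and the job is handed in when it is done.

Besides the shell and the picture viewer there is one more tool, called after "Call:" as name(argument=value, ...), one argument or row to a line, values as JSON. apply_moves: Moves the arm, as the interface text tells. Shift numbers are shares of 300 mm and turn numbers shares of 30 degrees, none past 1 either way. Its arguments: {"type":"object","properties":{"increments":{"type":"array"}},"required":["increments"]}

```bash
mkdir -p pics; python3 - <<'E'
from rig import arm, vision
import cv2,numpy as np
o=arm.get_obs();print(o)
for n in("scene","side"):
    cv2.imwrite(f"pics/{n}0.png",vision.camera(n))
    print(n,vision.camera_info(n))
print(vision.camera_info("wrist"))
E
```

```text
{'clock': 0.0, 'qpos': array([-1.38557296e+00,  1.24489180e-01,  1.65166686e+00, -9.35428684e-06,
        1.36746374e+00, -8.25902955e-02]), 'joint_vel': array([ 0.00117852,  0.00102594, -0.00041933,  0.00117439,  0.00202325,
       -0.00086025]), 'joint_torque': array([ 1.51592034e-03, -4.23607850e+01, -3.65452051e+01,  2.10375146e-05,
        6.82566577e-03, -1.64596486e-05]), 'ee_pos': array([ 171.89821242, -626.38991535,  302.66737677]), 'tcp_rot': array([-3.11146243e+00, -4.19157368e-01,  1.77585074e-04]), 'wrist_force': array([-0.36847594, -0.67252565, -0.31308116]), 'moment': array([0.03072128, 0.0171668 , 0.00438711]), 'gripper_force': 0.0, 'gripper_width': 85.36324257448757}
scene {'K': array([[476.84518336,   0.        , 278.00127459],
       [  0.        , 476.84518336, 211.53345127],
       [  0.        ,   0.        ,   1.        ]]), 'R': array([[ 0.46584297, -0.8848205 ,  0.00911067],
       [-0.56500693, -0.30535893, -0.76650055],
       [ 0.68099743,  0.3519213 , -0.64217902]]), 't': array([-376.45491084,  240.79018053, 1180.17061613])}
side {'K': array([[428.6495150
[... 168 characters left out ...]
55951,  0.0166519 ],
       [-0.12762131, -0.4719635 , -0.87233208],
       [ 0.26045114,  0.83270988, -0.48863019]]), 't': array([-473.98307524,   29.26018522, 1312.61495724])}
{'K': array([[354.57695428,   0.        , 276.87142942],
       [  0.        , 354.57695428, 204.3249931 ],
       [  0.        ,   0.        ,   1.        ]]), 'tool_from_camera': array([[-1.18752916e-03, -9.64708641e-01, -2.63316973e-01,
         6.72861735e+01],
       [ 9.99999266e-01, -1.20868068e-03, -8.16642769e-05,
         1.45881924e+00],
       [-2.39483905e-04, -2.63316877e-01,  9.64709368e-01,
        -6.96307480e+01],
       [ 0.00000000e+00,  0.00000000e+00,  0.00000000e+00,
         1.00000000e+00]])}
```

View pics/scene0.png

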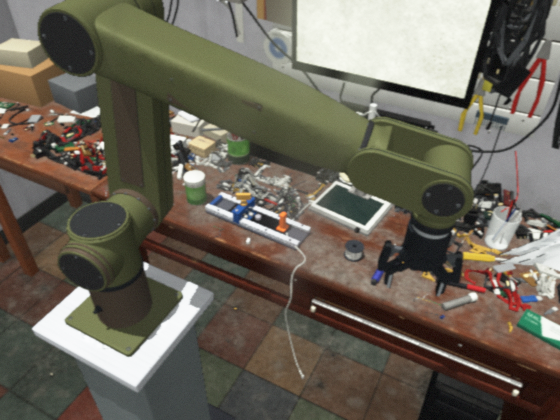

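View pics/side0.png

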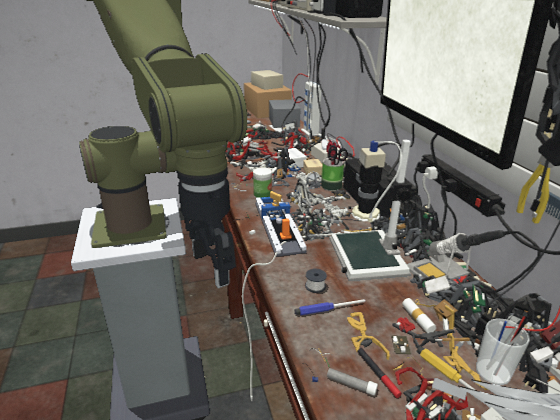

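The scene view shows the clamp running from (208,208) to (308,238), the orange handle at (283,222), the bridge near (238,212), the tin at (195,187) and the spool at (353,249). In the side view the handle is at (286,230) and the tin at (263,182).

```bash
cat > h.py <<'E'
import cv2,numpy as np
from rig import arm,vision
from scipy.spatial.transform import Rotation as Ro
def cam(n,o=None):
    i=vision.camera_info(n)
    if n!="wrist": return i["K"],i["R"],i["t"]
    T=np.eye(4);T[:3,:3]=Ro.from_rotvec(o["tcp_rot"]).as_matrix();T[:3,3]=o["ee_pos"]
    W=np.linalg.inv(T@i["tool_from_camera"]);return i["K"],W[:3,:3],W[:3,3]
def ray(c,p):
    K,R,t=c;return -R.T@t,R.T@np.linalg.inv(K)@np.array([p[0],p[1],1.])
def plane(c,p,z):
    a,d=ray(c,p);return a+d*(z-a[2])/d[2]
def tri(c1,p1,c2,p2):
    P=[c[0]@np.c_[c[1],c[2]] for c in(c1,c2)]
    X=cv2.triangulatePoints(*P,np.float64(p1).reshape(2,1),np.float64(p2).reshape(2,1))[:,0];return X[:3]/X[3]
def proj(c,X):
    u=c[0]@(c[1]@np.asarray(X,float)+c[2]);return u[:2]/u[2]
def blobs(im,lo,hi,mn=15):
    m=cv2.inRange(cv2.cvtColor(im,cv2.COLOR_BGR2HSV),np.array(lo),np.array(hi))
    n,l,s,c=cv2.connectedComponentsWithStats(m)
    return [(s[i].tolist(),c[i].round(1).tolist()) for i in range(1,n) if s[i][4]>=mn]
E
python3 - <<'E'
from h import *
S,D=cam("scene"),cam("side")
a=cv2.imread("pics/scene0.png");b=cv2.imread("pics/side0.png")
x=a[160:280,180:380];y=b[160:330,220:380]
cv2.imwrite("pics/c1.png",np.hstack([cv2.resize(x,(400*800//800,240),interpolation=2)]))
A=cv2.resize(x,None,fx=4,fy=4,interpolation=2);cv2.imwrite("pics/c1.png",A)
B=cv2.resize(y,None,fx=3.5,fy=3.5,interpolation=2);cv2.imwrite("pics/c2.png",B)
for im,n in((x,"sc"),(y,"si")):
    print(n,"or",blobs(im,(5,150,120),(16,255,255)),"bl",blobs(im,(105,120,60),(125,255,255)))
E
```

```text
sc or [([96, 52, 12, 20, 127], [101.7, 62.9])] bl [([31, 36, 10, 8, 37], [35.7, 39.9]), ([51, 37, 24, 26, 182], [61.6, 49.7]), ([193, 110, 7, 10, 51], [196.7, 114.9])]
si or [([60, 59, 12, 20, 159], [65.1, 69.3])] bl [([68, 7, 10, 4, 17], [72.2, 9.1]), ([41, 37, 12, 6, 49], [46.6, 39.4]), ([42, 43, 28, 16, 189], [54.9, 48.0]), ([80, 143, 34, 12, 246], [95.7, 148.1])]
```

View pics/c1.png

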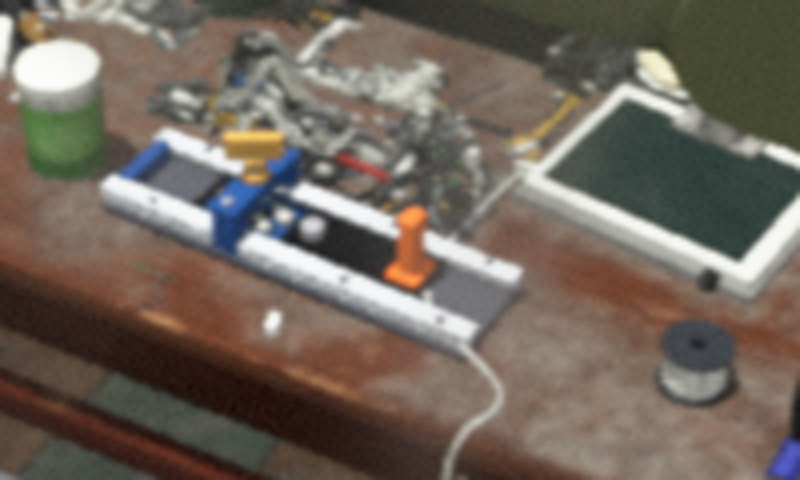

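View pics/c2.png

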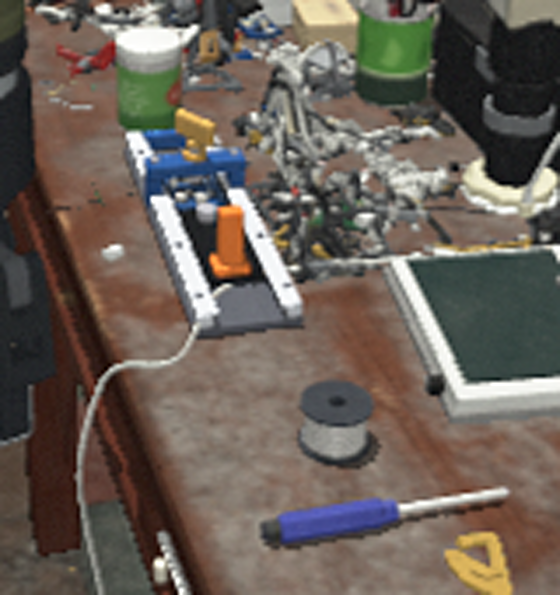

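The crops show the handle top at (412,212) in the scene crop and (231,211) in the side crop. The wing centre is at (252,145) and (194,135), and the bridge and guides are clear in both.

```bash
python3 - <<'E'
from h import *
np.set_printoptions(precision=1,suppress=True)
S,D=cam("scene"),cam("side")
s=lambda u,v:(180+u/4,160+v/4)
d=lambda u,v:(220+u/3.5,160+v/3.5)
for n,p,q,z in(("handletop",(412,214),(231,211),75),("wing",(252,145),(194,135),81),("spooltop",(697,345),(337,402),35),("tintop",(57,65),(152,42),93)):
    print(n,tri(S,s(*p),D,d(*q)),plane(S,s(*p),z),plane(D,d(*q),z))
print("driver",plane(D,d(272,530),8),plane(D,d(505,493),5))
print("guide near line", plane(S,s(108,185),24),plane(S,s(475,338),24))
print("guide far", plane(S,s(165,133),24),plane(S,s(520,270),24))
print("wing ends S",plane(S,s(224,142),88),plane(S,s(282,142),88))
print("wing ends D",plane(D,d(178,118),88),plane(D,d(212,135),88))
E
```

```text
handletop [ 433.7 -212.4   70.9] [ 430.3 -214.1   75. ] [ 430.8 -220.4   75. ]
wing [442.6 -74.7  73.3] [437.8 -78.1  81. ] [435.3 -94.7  81. ]
spooltop [ 446.1 -427.6   31.7] [ 441.9 -428.8   35. ] [ 445.1 -430.8   35. ]
tintop [448.  102.4  84.7] [438.9  95.   93. ] [443.3  84.   93. ]
driver [ 370.1 -514.8    8. ] [ 534.9 -519.8    5. ]
guide near line [404.7  32.1  24. ] [ 386.4 -287.    24. ]
guide far [479.7  29.3  24. ] [ 465.7 -284.8   24. ]
wing ends S [423.6 -63.2  88. ] [ 443.7 -100.3   88. ]
wing ends D [426.9 -72.6  88. ] [ 446.5 -111.9   88. ]
```

```bash
cat >> h.py <<'E'
def plan(X,ang=None):
    o=arm.get_obs();R=Ro.from_rotvec(o["tcp_rot"]).as_matrix()
    a=np.degrees(np.arctan2(R[1,0],R[0,0]))
    s=R.T@(np.array(X,float)-o["ee_pos"])
    print("ang",a.round(2),"pos",o["ee_pos"].round(1),"t",round(o["clock"],2),"F",o["wrist_force"].round(1),"w",round(o["gripper_width"],1),"gf",round(o["gripper_force"],1))
    print("shift/300",(s/300).round(4),"turn/30",None if ang is None else round((((a-ang+180)%360)-180)/30,4))
E
python3 -c "
from h import *
plan((428,-262,300),87)"
```

```text
ang 15.34 pos [ 171.9 -626.4  302.7] t 0.1 F [0.2 0.3 0.2] w 85.8 gf 0.0
shift/300 [ 1.1447 -0.9456  0.0112] turn/30 -2.3886
```

Call:
apply_moves(
  increments=[-1,0.14,-0.11,0,-0.24,-1,0.27,-0.22,0,-0.48,-1,0.4,-0.33,0,-0.7,-1,0.53,-0.44,0,-0.9,-1,0.6,-0.5,0,-1],
)

```text
clock: 0.52
ee_pos: [291.7, -454.2, 303.2]
tcp_rot: [-2.896, -1.216, -0.0]
wrist_force: [1.1, -0.3, 0.8]
gripper_width: 25.4
gripper_force: 0.0
```

```bash
python3 -c "
from h import *
plan((428,-262,300),87)"
```

```text
ang 45.55 pos [ 291.7 -454.2  303.2] t 0.52 F [ 1.1 -0.3  0.8] w 25.4 gf 0.0
shift/300 [ 0.7753 -0.1243  0.0112] turn/30 -1.3817
```

Call:
apply_moves(
  increments=[-1,0.14,-0.02,0,-0.24,-1,0.27,-0.05,0,-0.48,-1,0.4,-0.07,0,-0.7,-1,0.53,-0.09,0,-0.9,-1,0.66,-0.11,0,-1],
)

```text
clock: 0.93
ee_pos: [407.4, -290.0, 303.6]
tcp_rot: [-2.482, -1.925, 0.0]
wrist_force: [0.8, -0.4, -0.4]
gripper_width: -0.0
gripper_force: 0.0
```

```bash
python3 -c "
from h import *
plan((428,-262,300),87)"
```

```text
ang 75.58 pos [ 407.4 -290.   303.6] t 0.93 F [ 0.8 -0.4 -0.4] w -0.0 gf 0.0
shift/300 [0.1076 0.0432 0.0121] turn/30 -0.3806
```

Call:
apply_moves(
  increments=[-1,0.1,0.04,0,-0.2,-1,0.11,0.043,0,-0.38,-1,0.11,0.043,0,-0.38,-1,0.11,0.043,0,-0.38,-1,0.11,0.043,0,-0.38],
)

```text
clock: 1.35
ee_pos: [427.3, -263.8, 303.6]
tcp_rot: [-2.286, -2.154, 0.001]
wrist_force: [-0.2, -0.4, 0.5]
gripper_width: 0.1
gripper_force: 0.0
```

```bash
python3 -c "
from h import *
plan((428,-262,300),87)
im=vision.camera('wrist');cv2.imwrite('pics/w1.png',im)
print(blobs(im,(5,150,120),(16,255,255)),blobs(im,(105,120,60),(125,255,255)),blobs(im,(17,120,100),(28,255,255)))
"
```

```text
ang 86.58 pos [ 427.3 -263.8  303.6] t 1.35 F [-0.2 -0.4  0.5] w 0.1 gf 0.0
shift/300 [0.0061 0.002  0.0121] turn/30 -0.0139
[([153, 0, 23, 39, 326], [161.6, 12.4]), ([174, 15, 6, 6, 20], [176.5, 17.2]), ([263, 111, 32, 28, 426], [279.2, 127.0])] [([254, 0, 50, 9, 377], [278.3, 4.3])] [([486, 22, 6, 8, 33], [488.9, 25.2]), ([347, 40, 17, 9, 55], [357.2, 44.5]), ([333, 61, 7, 16, 46], [335.5, 67.8]), ([343, 81, 7, 7, 30], [346.0, 83.8]), ([465, 98, 86, 30, 820], [505.7, 117.0]), ([264, 112, 29, 18, 204], [277.0, 115.8]), ([455, 118, 18, 13, 142], [462.9, 124.7]), ([269, 121, 20, 13, 249], [278.4, 126.8]), ([540, 359, 8, 11, 67], [543.2, 364.2])]
```

View pics/w1.png

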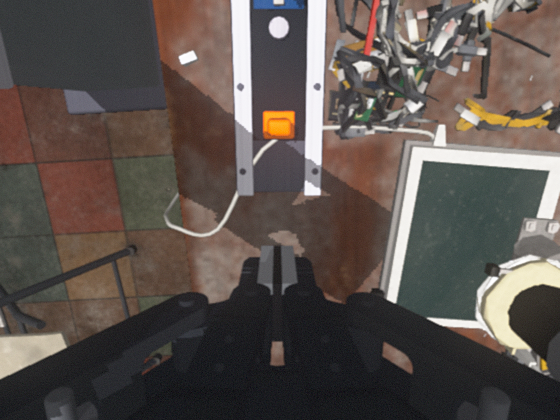

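The handle sits at (279,126). The guides run straight up the image, ending at (245,194) and (312,194), and the fingertips are at (278,250).

```bash
python3 -c "
from h import *
np.set_printoptions(precision=1,suppress=True)
o=arm.get_obs();W=cam('wrist',o)
for n,p,z in(('handle top',(279,124),75),('foot lo',(279,138),26),('gL',(237,194),24),('gR',(321,194),24),('gLtop',(232,0),24),('gRtop',(326,0),24),('bridge lo',(279,9),52),('tips',(278,250),230)): print(n,plane(W,p,z))
"
```

```text
handle top [ 433.1 -211.9   75. ]
foot lo [ 432.4 -227.2   26. ]
gL [ 386.6 -280.6   24. ]
gR [ 471.5 -285.8   24. ]
gLtop [ 398.1 -104.9   24. ]
gRtop [ 480.9 -110.    24. ]
bridge lo [ 438.6 -121.4   52. ]
tips [ 429.2 -258.5  230. ]
```

```bash
python3 -c "
from h import *
plan((430.5,-256,118),86.7)
plan((434,-187.5,118),86.7)"
```

```text
ang 86.57 pos [ 427.2 -264.   303.7] t 1.4 F [ 0.7 -0.2 -0.5] w -0.3 gf 0.0
shift/300 [0.0273 0.0096 0.6189] turn/30 -0.0042
ang 86.57 pos [ 427.2 -264.   303.7] t 1.4 F [ 0.7 -0.2 -0.5] w -0.3 gf 0.0
shift/300 [0.2559 0.0076 0.6189] turn/30 -0.0042
```

Call:
apply_moves(
  increments=[-1,0.027,0.01,0.13,0,-1,0.027,0.01,0.26,0,-1,0.027,0.01,0.39,0,-1,0.027,0.01,0.52,0,-1,0.027,0.01,0.61,0],
)

```text
clock: 1.82
ee_pos: [429.1, -255.3, 117.2]
tcp_rot: [-2.284, -2.151, 0.001]
wrist_force: [-0.6, 0.8, 0.2]
gripper_width: 0.5
gripper_force: 0.0
```

```bash
python3 -c "
from h import *
plan((436.8,-181.5,118),86.7)
cv2.imwrite('pics/w2.png',vision.camera('wrist'))"
```

```text
ang 86.55 pos [ 429.1 -255.3  117.2] t 1.82 F [-0.6  0.8  0.2] w 0.5 gf 0.0
shift/300 [ 0.2471  0.0109 -0.002 ] turn/30 -0.005
```

View pics/w2.png

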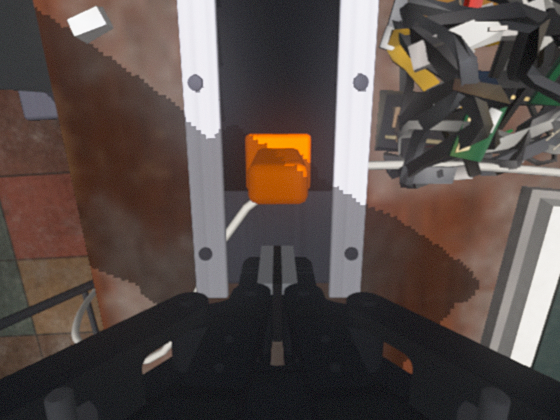

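The fingers at (278,250) line up with the handle at (278,170), and there is clearance to push.

Call:
apply_moves(
  increments=[-1,0.04,0.003,0,0,-1,0.08,0.006,0,0,-1,0.12,0.007,0,0,-1,0.16,0.008,0,0,-1,0.2,0.009,0,0],
)

```text
clock: 2.28
ee_pos: [438.4, -195.1, 123.3]
tcp_rot: [2.28, 2.155, 0.001]
wrist_force: [-1.0, -3.2, 2.0]
gripper_width: -0.1
gripper_force: 1.4
```

Call:
apply_moves(
  increments=[-1,0.01,0,0,0,-1,0.02,0.001,0,0,-1,0.027,0.001,0,0,-1,0.034,0.001,0,0,-1,0.04,0.001,0,0],
)

```text
clock: 2.7
ee_pos: [438.8, -183.8, 121.4]
tcp_rot: [2.283, 2.156, 0.001]
wrist_force: [0.4, -3.2, 0.6]
gripper_width: -0.1
gripper_force: 1.1
```

```bash
python3 -c "
from h import *
plan((436.8,-181.5,118),86.7)
o=arm.get_obs();W=cam('wrist',o);im=vision.camera('wrist');cv2.imwrite('pics/w3.png',im)
print(blobs(im,(3,150,80),(16,255,255),100),plane(W,(279,150),75))"
```

```text
ang 86.73 pos [ 438.8 -183.8  121.4] t 2.7 F [ 0.4 -3.2  0.6] w -0.1 gf 1.1
shift/300 [ 0.0074 -0.007   0.0113] turn/30 0.0009
[([29, 0, 76, 108, 3761], [63.7, 53.5]), ([448, 55, 12, 36, 118], [453.8, 70.1]), ([420, 97, 30, 84, 291], [435.3, 143.3]), ([234, 182, 63, 84, 4882], [264.3, 221.9])] [ 443.77980668 -132.13815476   75.        ]
```

Call:
apply_moves(
  increments=[-1,0.005,0,0.003,0,-1,0.01,0,0.006,0,-1,0.015,0,0.006,0,-1,0.02,0,0.006,0,-1,0.025,0,0.006,0],
)

```text
clock: 3.17
ee_pos: [438.6, -180.4, 119.6]
tcp_rot: [2.274, 2.155, -0.013]
wrist_force: [-3.3, -28.0, -3.1]
gripper_width: 0.4
gripper_force: 14.0
```

Call:
apply_moves(
  increments=[-1,-0.01,0,0,0,-1,-0.07,0,0,0,-1,-0.09,0,-0.12,0,-1,-0.09,0,-0.26,0,-1,0.02,0,-0.36,0],
)

```text
clock: 3.58
ee_pos: [439.2, -175.3, 227.4]
tcp_rot: [2.289, 2.15, -0.0]
wrist_force: [0.4, -0.8, 0.7]
gripper_width: 0.3
gripper_force: 0.0
```

Call:
apply_moves(
  increments=[1,0.1,0,0,0,1,0.16,0,0,0,1,0.16,0,0,0,1,0.16,0,0,0,1,0.16,0,0,0],
)

```text
clock: 4.0
ee_pos: [441.2, -124.6, 224.1]
tcp_rot: [-2.282, -2.156, 0.001]
wrist_force: [-0.2, 0.1, 0.3]
gripper_width: 60.7
gripper_force: 0.0
```

```bash
python3 -c "
from h import *
o=arm.get_obs();W=cam('wrist',o);plan((441,-78.5,200),119)
im=vision.camera('wrist');cv2.imwrite('pics/w4.png',im)
print(blobs(im,(3,150,80),(16,255,255),100),blobs(im,(17,120,100),(28,255,255),60),proj(W,(441,-78.5,92)),proj(W,(436,-163,75)))"
```

```text
ang 86.75 pos [ 441.2 -124.6  224.1] t 4.0 F [-0.2  0.1  0.3] w 60.7 gf 0.0
shift/300 [ 0.1535 -0.0093  0.0804] turn/30 -1.0751
[([110, 32, 16, 36, 173], [116.2, 52.2]), ([253, 225, 38, 53, 1709], [271.5, 249.1])] [([375, 0, 16, 17, 154], [381.5, 9.4]), ([386, 17, 9, 11, 72], [389.9, 22.5]), ([244, 110, 52, 69, 1445], [270.4, 143.2]), ([344, 206, 26, 10, 71], [355.6, 209.8]), ([333, 226, 11, 19, 87], [338.1, 235.0]), ([375, 229, 16, 11, 134], [382.4, 234.1]), ([483, 262, 77, 32, 792], [518.9, 280.9]), ([471, 281, 20, 13, 152], [479.5, 287.4])] [270.11049756 143.15328353] [271.13204404 267.96599093]
```

View pics/w4.png

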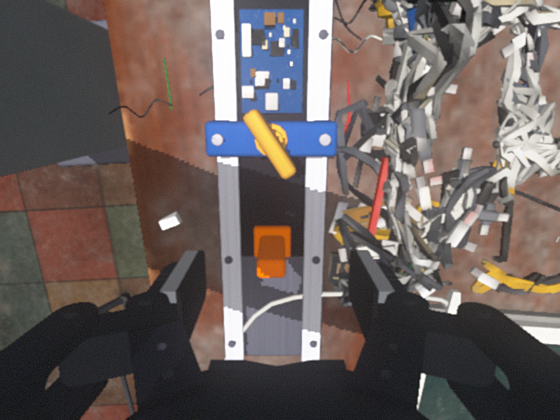

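The board is home under the bridge. The wing runs from (252,115) to (288,174) with its centre at (270,144), and the handle is behind it at (271,250).

```bash
python3 -c "
from h import *
o=arm.get_obs();W=cam('wrist',o)
a,b=plane(W,(251,115),92),plane(W,(289,174),92);print(a,b,(a+b)/2,np.degrees(np.arctan2(*(a-b)[1::-1])))
plan((a+b)/2*[1,1,0]+[0,0,200],118)
plan((a+b)/2*[1,1,0]+[0,0,137],118)"
```

```text
[431.5219538  -62.84986746  92.        ] [450.82612786 -97.02068406  92.        ] [441.17404083 -79.93527576  92.        ] 119.46347743295304
ang 86.71 pos [ 441.2 -125.   224.2] t 4.05 F [ 0.9 -0.9  0.1] w 67.7 gf 0.0
shift/300 [ 0.1498 -0.0087  0.0806] turn/30 -1.0432
ang 86.71 pos [ 441.2 -125.   224.2] t 4.05 F [ 0.9 -0.9  0.1] w 67.7 gf 0.0
shift/300 [ 0.1496 -0.0084  0.2906] turn/30 -1.0432
```

Call:
apply_moves(
  increments=[1,0.05,0,0,-0.22,1,0.1,-0.004,0,-0.45,1,0.15,-0.008,0.02,-0.68,1,0.15,-0.008,0.04,-0.9,1,0.15,-0.008,0.06,-1],
)

```text
clock: 4.47
ee_pos: [441.6, -79.7, 206.3]
tcp_rot: [-1.641, -2.678, 0.0]
wrist_force: [0.3, 0.2, 0.5]
gripper_width: 85.5
gripper_force: 0.0
```

```bash
python3 -c "
from h import *
plan((441,-79.5,137),118.8)"
```

```text
ang 116.99 pos [441.6 -79.7 206.3] t 4.47 F [0.3 0.2 0.5] w 85.5 gf 0.0
shift/300 [ 0.0015 -0.0014  0.2309] turn/30 -0.0602
```

Call:
apply_moves(
  increments=[1,0.001,-0.001,0.08,-0.03,1,0.001,-0.001,0.16,-0.06,1,0.001,-0.001,0.23,-0.06,1,0.001,-0.001,0.23,-0.06,1,0.001,-0.001,0.23,-0.06],
)

```text
clock: 4.88
ee_pos: [440.4, -79.8, 136.6]
tcp_rot: [-1.605, -2.696, 0.001]
wrist_force: [0.1, -0.4, 0.5]
gripper_width: 85.8
gripper_force: 0.0
```

Call:
apply_moves(
  increments=[-1,0,0,0,0,-1,0,0,0,0,-1,0,0,0,0,-1,0,0,0,0,-1,0,0,0,0],
)

```text
clock: 5.3
ee_pos: [441.9, -79.5, 138.9]
tcp_rot: [1.604, 2.699, 0.001]
wrist_force: [-0.2, 0.5, -0.6]
gripper_width: 25.2
gripper_force: 0.0
```

Call:
apply_moves(
  increments=[-1,0,0,0,0,-1,0,0,0,0,-1,0,0,0,0,-1,0,0,0,0,-1,0,0,0,0],
)

```text
clock: 5.72
ee_pos: [440.9, -80.0, 138.9]
tcp_rot: [-1.603, -2.7, 0.005]
wrist_force: [-5.5, -3.4, 6.8]
gripper_width: 11.1
gripper_force: 58.6
```

```bash
python3 -c "
from h import *
plan((441,-79.5,137),86.7)
print(arm.get_obs()['moment'],arm.get_obs()['qpos'][5])
cv2.imwrite('pics/w5.png',vision.camera('wrist'))"
```

```text
ang 118.6 pos [440.9 -80.  138.9] t 5.72 F [-5.5 -3.4  6.8] w 11.1 gf 58.6
shift/300 [0.0013 0.0012 0.0062] turn/30 1.0634
[-0.48755146  1.08219058  0.08785853] -0.7961089702566235
```

View pics/w5.png

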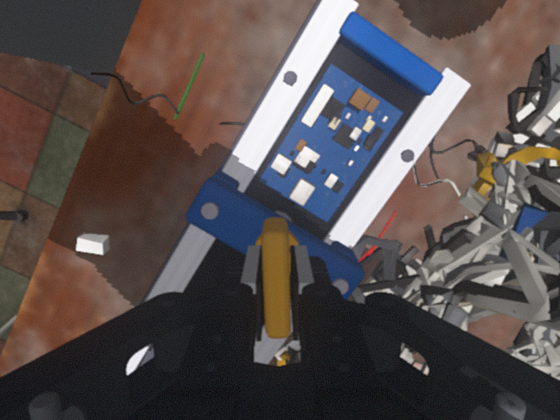

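The fingers hold the wing (270,225 to 278,335) flat between the pads. Next I turn it clockwise.

Call:
apply_moves(
  increments=[-1,0,0,0,0.2,-1,0,0,0,0.4,-1,0,0,0,0.6,-1,0,0,0,0.8,-1,0,0,0,0.95],
)

```text
clock: 6.18
ee_pos: [440.1, -80.2, 138.8]
tcp_rot: [-2.223, -2.217, 0.009]
wrist_force: [-9.7, -2.4, 10.3]
gripper_width: 11.0
gripper_force: 59.2
```

Call:
apply_moves(
  increments=[-1,0,0,0,0.03,-1,0,0,0,0.06,-1,0,0,0,0.09,-1,0,0,0,0.12,-1,0,0,0,0.14],
)

```text
clock: 6.6
ee_pos: [440.0, -80.2, 138.8]
tcp_rot: [-2.298, -2.139, 0.009]
wrist_force: [-10.5, -3.6, 10.4]
gripper_width: 11.0
gripper_force: 59.2
```

```bash
python3 -c "
from h import *
plan((441,-79.5,137),86.7)
print(arm.get_obs()['moment'],arm.get_obs()['qpos'][5])"
```

```text
ang 85.89 pos [440.  -80.2 138.8] t 6.6 F [-10.5  -3.6  10.4] w 11.0 gf 59.2
shift/300 [0.0026 0.0031 0.0059] turn/30 -0.0272
[-0.60766931  1.77461006  0.07856137] -0.22480638091406085
```

Call:
apply_moves(
  increments=[-1,0,0,0,0.03,-1,0,0,0,0.06,-1,0,0,0,0.09,-1,0,0,0,0.1,-1,0,0,0,0.1],
)

```text
clock: 7.02
ee_pos: [439.9, -80.2, 138.8]
tcp_rot: [-2.352, -2.079, 0.01]
wrist_force: [-10.5, -3.5, 10.2]
gripper_width: 11.2
gripper_force: 59.2
```

```bash
python3 -c "
from h import *
plan((441,-79.5,137),86.7)
print(arm.get_obs()['moment'],arm.get_obs()['qpos'][5])"
```

```text
ang 82.93 pos [439.9 -80.2 138.8] t 7.02 F [-10.5  -3.5  10.2] w 11.2 gf 59.2
shift/300 [0.0028 0.0033 0.0058] turn/30 -0.1256
[-0.58060538  1.9172208   0.09842795] -0.17314546549846735
```

Call:
apply_moves(
  increments=[-1,0,0,0,0.03,-1,0,0,0,0.06,-1,0,0,0,0.09,-1,0,0,0,0.12,-1,0,0,0,0.12],
)

```text
clock: 7.43
ee_pos: [439.9, -80.2, 138.8]
tcp_rot: [-2.415, -2.006, 0.01]
wrist_force: [-11.4, -3.4, 10.8]
gripper_width: 11.3
gripper_force: 67.0
```

```bash
python3 -c "
from h import *
plan((441,-79.5,137),86.7)
print(arm.get_obs()['moment'],arm.get_obs()['qpos'][5])
cv2.imwrite('pics/w6.png',vision.camera('wrist'))"
```

```text
ang 79.41 pos [439.9 -80.2 138.8] t 7.43 F [-11.4  -3.4  10.8] w 11.3 gf 67.0
shift/300 [0.0029 0.0033 0.0059] turn/30 -0.243
[-0.56875339  1.94596066  0.61058459] -0.11128957475104946
```

View pics/w6.png

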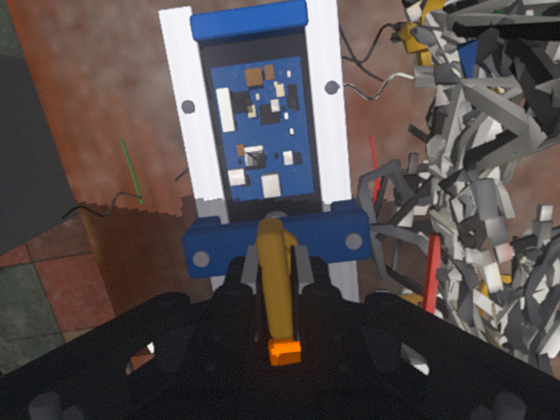

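The wing at (275,280) now lies parallel to the guides, and the moment has jumped to 0.61 N m, so the screw is seated. I'll press slightly further to be sure, then back off.

Call:
apply_moves(
  increments=[-1,0,0,0,0.02,-1,0,0,0,0.05,-1,0,0,0,0.05,-1,0,0,0,0.05,-1,0,0,0,0.05],
)

```text
clock: 7.9
ee_pos: [439.9, -80.1, 138.8]
tcp_rot: [-2.439, -1.976, 0.011]
wrist_force: [-10.8, -3.0, 11.1]
gripper_width: 11.0
gripper_force: 76.7
```

```bash
python3 -c "
from h import *
plan((441,-79.5,137),176.7)
print(arm.get_obs()['moment'],arm.get_obs()['qpos'][5])"
```

```text
ang 78.03 pos [439.9 -80.1 138.8] t 7.9 F [-10.8  -3.   11.1] w 11.0 gf 76.7
shift/300 [0.0028 0.0034 0.0059] turn/30 -3.289
[-0.54157424  1.88582715  1.07928652] -0.0867268175979932
```

Firmly seated at 1.08 N m. Now I back it off.

Call:
apply_moves(
  increments=[-1,0,0,0,-0.2,-1,0,0,0,-0.4,-1,0,0,0,-0.6,-1,0,0,0,-0.8,-1,0,0,0,-1],
)

```text
clock: 8.32
ee_pos: [440.6, -80.1, 138.8]
tcp_rot: [-1.844, -2.541, 0.006]
wrist_force: [-6.5, -3.0, 8.6]
gripper_width: 10.9
gripper_force: 58.8
```

Call:
apply_moves(
  increments=[-1,0,0,0,-0.2,-1,0,0,0,-0.4,-1,0,0,0,-0.6,-1,0,0,0,-0.8,-1,0,0,0,-1],
)

```text
clock: 8.73
ee_pos: [441.2, -79.7, 138.9]
tcp_rot: [-1.124, -2.933, 0.002]
wrist_force: [-3.0, 0.5, 5.8]
gripper_width: 11.0
gripper_force: 58.6
```

Call:
apply_moves(
  increments=[-1,0,0,0,-0.2,-1,0,0,0,-0.4,-1,0,0,0,-0.6,-1,0,0,0,-0.8,-1,0,0,0,-0.95],
)

```text
clock: 9.15
ee_pos: [441.6, -79.0, 138.9]
tcp_rot: [-0.369, -3.12, -0.002]
wrist_force: [-1.8, 2.9, 5.3]
gripper_width: 11.0
gripper_force: 58.6
```

```bash
python3 -c "
from h import *
plan((441,-79.5,137),176.7)
print(arm.get_obs()['moment'],arm.get_obs()['qpos'][5])
cv2.imwrite('pics/w7.png',vision.camera('wrist'));cv2.imwrite('pics/s7.png',vision.camera('scene'))"
```

```text
ang 166.49 pos [441.6 -79.  138.9] t 9.15 F [-1.8  2.9  5.3] w 11.0 gf 58.6
shift/300 [ 0.0015 -0.002   0.0062] turn/30 -0.3402
[ 0.45391469  0.338316   -0.09165193] -1.6330703133197333
```

View pics/w7.png

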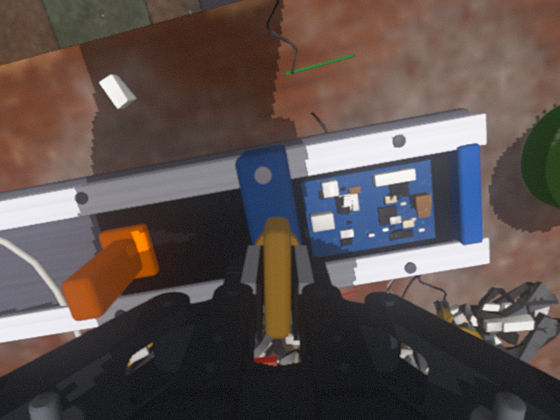

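The wing is held at (277,280), upright in the image and so aligned with the tool. The bridge is tilted about 10° relative to it, so I still need about 10°. I'll measure the wing-to-tool angle before the last turn.

```bash
python3 -c "
from h import *
for f in('w5','w6','w7'):
    im=cv2.imread(f'pics/{f}.png');m=cv2.inRange(cv2.cvtColor(im,cv2.COLOR_BGR2HSV),np.array((17,120,60)),np.array((28,255,255)))
    m[:255]=0;m[335:]=0;m[:,:240]=0;m[:,310:]=0
    v,u=np.nonzero(m);r=[(y,u[v==y].mean()) for y in range(258,333) if (v==y).sum()>8]
    print(f,np.degrees(np.arctan(np.polyfit(*np.array(r).T,1)[0])),len(r))
"
```

```text
w5 1.2207125283007334 75
w6 4.819340303799188 75
w7 0.2665090295600001 75
```

Call:
apply_moves(
  increments=[-1,0,0,0,-0.1,-1,0,0,0,-0.2,-1,0,0,0,-0.3,-1,0,0,0,-0.34,-1,0,0,0,-0.34],
)

```text
clock: 9.67
ee_pos: [441.6, -78.7, 138.9]
tcp_rot: [0.098, 3.14, 0.003]
wrist_force: [-1.0, 4.7, 5.1]
gripper_width: 10.8
gripper_force: 58.7
```

Call:
apply_moves(
  increments=[-1,0,0,0,0,-1,0,0,0,0,-1,0,0,0,0,-1,0,0,0,0,-1,0,0,0,0],
)

```text
clock: 10.08
ee_pos: [441.6, -78.7, 138.9]
tcp_rot: [0.099, 3.14, 0.003]
wrist_force: [-3.1, 3.3, 5.5]
gripper_width: 11.0
gripper_force: 58.7
```

```bash
python3 -c "
from h import *
plan((441,-79.5,137),176.7)
im=vision.camera('wrist');cv2.imwrite('pics/w8.png',im)"
```

```text
ang 176.39 pos [441.6 -78.7 138.9] t 10.08 F [-3.1  3.3  5.5] w 11.0 gf 58.7
shift/300 [ 0.0019 -0.0027  0.0062] turn/30 -0.0104
```

View pics/w8.png

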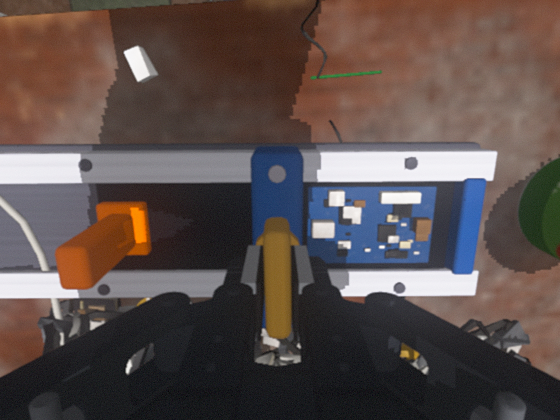

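The wing at (277,280) is parallel to the bridge at (277,200), gripped and at rest, and the board is home. I'm handing in.

```bash
python3 -c "
from rig import arm
print(arm.sign_off())"
```

```text
the job is handed in; nothing more can be done
None
```

The job is handed in: I pushed the carrier home against the stop, seated the thumbscrew, backed it off a quarter turn and left the wing gripped and still (about 59 N); no verdict was shown.

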